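# Vent the thermal cycler at its marked lid angle

### The job

The cycler's block has to cool with its lid part open. First clip the little temperature logger onto the top edge of the bracket's upright plate, so that its sprung jaws grip the plate and it stays there by itself. Then lift the cycler's sprung lid by its handle until the lid's pointer is level with the marker on the quadrant and finish while holding it still there (let go and it falls shut); leave the marker and everything else where they are.

Things in the scene. Friction and masses are not known exactly. Their poses are not given: they have to be found in the camera images.
- cycler: White bench thermal cycler, fixed: body 240 (x) by 190 (y) by 110 mm high, lid on top to 147 mm. Origin at the centre of its underside; its front (dark screen) faces its own -x, the lid's hinge is at the rear, parallel to its y, at x +105, z 112 mm. An aluminium quadrant plate stands on its left (+y) side at y +105 mm, up to 250 mm high.
- lid (a joint): Angle of the lid (rad): 0 shut, positive as its front edge rises (turn about the cycler's +y through point lid_hinge), limit 1.2. A spring and the lid's weight (about 0.7 kg) close it: at the handle it needs about 5 N to start and 6 to 10 N upward when part open. It does not stay by itself.
- lid_handle (a point): Middle of the lid's black bar handle: a round bar 12 mm in diameter, 100 mm long parallel to the cycler's y, on two end posts 38 mm above the lid's top, 190 mm in front of the hinge and 73 mm above it with the lid shut (z 185 mm). A vertical gripper may pinch it (closing along the cycler's x); the bar turns in the pads as the lid rises. Axes turn with the lid: x to the rear.
- lid_hinge (a point): Centre of the lid on its hinge axis. The axes turn with the lid (x to the rear, y along the hinge).
- lid_pointer (a point): Tip of the flat steel pointer, 4 mm thick, on the lid's left side face, 140 mm from the hinge axis along the lid, 17.5 mm above the hinge line. Axes turn with the lid.
- marker (a joint): Angle (rad) about the same hinge axis at which the marker is set on the quadrant: the lid is at the mark when joint lid equals this value. Set between 0.35 and 0.70, stiff; must not be moved.
- marker_tip (a point): Tip of the tooth, 5 mm thick, of the black marker (block 28 by 26 by 14 mm) riding on the quadrant plate on the cycler's left side; 138 mm from the hinge axis, 17.5 mm above the hinge line turned by the marker's angle. Lid at the mark: pointer tip 2 mm from it. Axes turn with the marker.
- bracket: Low steel bracket fixed to the bench on the cycler's right: base 90 by 70 by 8 mm with an upright plate 6 mm thick (its x), 60 mm wide (its y), top edge 75 mm above the bench. Origin at the centre of the underside.
- bracket_edge (a point): Middle of the top edge of the bracket's upright plate, axes as the bracket (x across the plate's thickness, y along the edge, z up).
- logger: Clip-on temperature logger, loose, about 95 g, 88 mm tall, standing on its jaws like a clothes-peg with its tails up. Origin at the bench, under the mouth. -x side: rigid half, a flat jaw (inner face x -3, z 0 to 40 mm) with a white case 46 wide (y), 32 high, out to x -21 mm. +x side: sprung half, hinged at x +6, z 42 mm. It may be clipped either way round.
- logger_tails (a point): Between the tails, x +8, z 72 mm in the logger's frame. Tails 26 mm wide (y), z 42 to 88 mm: the rigid one upright, outer face x -12; the sprung one leans out 0.4 rad to x +30 at the top. Squeezed along x (fingers 60 mm or more apart, 20 N or more) it comes upright against a stop, 24 mm over both tails, centred on x 0: the jaws open, the rigid half stays upright.
- logger_mouth (a point): Mouth between the jaws, x 0, z 6 mm in the logger's frame. The sprung jaw has a lip 6 mm high here. Tails squeezed, the mouth is 17 mm wide here (x -3 to +14) and about 13 mm at z 25 mm (x -3 to +10), closed above z 36. Lower it about 25 mm over the 6 mm plate with the plate's middle at x about +3 mm, and let go: it grips.
- logger_jaw (a joint): Angle of the sprung jaw (rad): 0 shut, 0.4 fully open (tails squeezed parallel); about 0.05 to 0.08 when it grips the 6 mm plate. The spring gives about 5 N at the jaws.
- tip_box: Bystander: closed pipette-tip box, 87 by 122 by 62 mm, origin under its centre.
- reagent: Bystander: amber bottle 52 mm in diameter, 100 mm tall.
- dish: Bystander: clear culture dish 84 mm in diameter, 28 mm tall.
- buffer_jar: Bystander: small white jar 40 mm in diameter, 50 mm tall.
Mind the look-alikes: they are no part of the job. What is shaped like the bracket but green or pink is not meant.

How it is judged:
On the way, in this order (a step that is already met when the one before it is completed fails the run):
1. the logger is clipped on the bracket's plate and let go, the lid still shut (z of logger in the frame of bracket_edge between -0.045 and -0.012 m and x of logger in the frame of bracket_edge between -0.012 and 0.012 m and y of logger in the frame of bracket_edge between -0.032 and 0.032 m and value of joint logger_jaw between 0.03 and 0.2 rad and contact force between logger and bracket above 1.5 N and angle between logger's own z axis and vertical below 0.25 rad and angle between the x axis of logger and the x axis of bracket, either way round below 0.3 rad and contact force between the fingers and logger below 0.1 N and value of joint lid below 0.1 rad), for 0.3 s.
2. the lid is held at the mark (angle between the x axis of lid_pointer and the x axis of marker_tip, either way round below 0.06 rad and contact force between the fingers and lid above 1.5 N and velocity of joint lid between -0.08 and 0.08 rad/s and contact force between lid and logger below 0.2 N and linear speed of logger below 0.02 m/s), for 0.3 s.
At the end, for the whole second after the job is handed in: Logger gripping the plate untouched: plate 12 mm or more into the jaws, within 32 mm of the edge's middle, upright to 0.25 rad, square to 0.3 rad, jaw at 0.03 to 0.2 rad, over 1.5 N. Fingers holding the lid (over 1.5 N), still, within 0.06 rad of the marker, not propped by the logger (all of step 2 and z of logger in the frame of bracket_edge between -0.045 and -0.012 m and x of logger in the frame of bracket_edge between -0.012 and 0.012 m and y of logger in the frame of bracket_edge between -0.032 and 0.032 m and value of joint logger_jaw between 0.03 and 0.2 rad and contact force between logger and bracket above 1.5 N and angle between logger's own z axis and vertical below 0.25 rad and angle between the x axis of logger and the x axis of bracket, either way round below 0.3 rad and contact force between the fingers and logger below 0.1 N); the arm keeps its last pose, push and grip.
It fails at once if the marker is moved (8 mm) (distance of marker_tip from where it was at the start of the episode above 0.008 m).
It fails at once if a bystander is pushed away (40 mm) (distance of any of tip_box, reagent, dish, buffer_jar from where it was at the start of the episode above 0.04 m).
It also fails if it takes over 64 s, if anything falls off the work surface, if the arm or the gripper's body presses on something with over 40 N, if the wrist force passes 120 N, or if a joint passes its speed limit or range.

### The arm

A 6-joint arm with a two-finger parallel gripper is mounted at the origin on the work surface. World frame = base frame: x ahead of the robot, y to its left, z up, the work surface at z = 0. Lengths are in m, angles in rad, forces in N, time in s.
With the tool pointing down it reaches from about 0.25 to 0.725 m from the base axis. Payload 4 kg.
Tool frame: the origin (TCP) lies on the centre line of the jaws, within the pads' length; the fingertips stand 14 mm ahead of it and the grasp point (between the pads) lies 5 mm behind it; z points along the fingers, x is the direction in which the jaws open and shut, and the axes are right-handed (so a half turn about z gives the same grasp; the last joint's range is limited). The gripper opens to 85 mm and grips with 20 to 120 N. Pads are 22 mm wide; open, the fingers measure 114 mm over their backs; the gripper's body (76 mm by 85 mm) begins 54 mm behind the grasp point. The pads swing forward as they close: fully open they stand 13 mm farther back than shut.
Start: joints at [-1.137, 0.241, 0.005, 1.335, 0, 1.571], TCP at [0.21, -0.454, 0.245] pointing down, gripper open.
Joint ranges: [-2.72, 2.72], [-1.05, 1.87], [-1.09, 1.28], [-1.99, 2.15], [-1.42, 1.44], [-3.14, 3.14]. Speed limits (rad/s): [2.79, 2.79, 3.14, 3.14, 3.14, 3.14].

### API

Orientations are given as a unit quaternion [x, y, z, w].
In Python, from workcell import bot gives the robot as it stands.
- The arm moves only by the tool play_rows, never from a script. Its argument "motion" is a list of rows, each an object with "fingers": the closure, from -1 (fully open) to 1 (shut), so that 0 is half open; "translation": the shift along the tool's x, y, z in cm, a list of three; "roll": the turn about the tool's z in degrees. A call has 1 to 20 rows; each row is the pose to reach, as a shift and turn from the pose commanded when the call began, along the tool's axes at that moment; what a row does not reach only later rows make up. A row lasts 1/12 s, in which the tool goes at most 41.7 mm and 7.16 degrees, less where a joint would pass 70% of its speed; a pose out of reach is approached as far as the arm can. A call with a gripper value outside its range is refused whole. The fingers move at their own pace and stop on an object; the grip force is fixed at half the most. Time passes only in rows, so rows that repeat a pose let the fingers close. It gives the time, the measured TCP pose, the force and the opening at its end, in the units of the state.
- bot.get_obs(): the state, without advancing time (a new reading comes with each control period).
- bot.camera(name): name is "side" or "top"; returns a dict with "pixels" (384x512x3 uint8, red, green, blue), "intrinsics" (3x3 intrinsics, pixels), "world_to_cam" (4x4, takes a point from world to camera coordinates). Camera axes: x right, y down, z forward; pixel columns grow to the right and rows downward; lengths in m; the calibration is good to about 2 mm. A picture is of the moment at which its call begins. There is no depth.
- bot.job_done(): hands the job in, once; it reports no verdict.
The state is a dict: "clock": time; "joint_pos": joint angles; "joint_vel": joint speeds; "tau": joint torques, N m; "eef_pos": TCP position; "tool_rot": TCP orientation; "ft_force": force on the tool from outside, world axes, zero at the start; "ft_torque": the same for the moment, N m; "grip_width": finger opening in m.
Only numpy, scipy, OpenCV 4.12 (cv2) and the standard library are available. Lean on these libraries where they do the work, as an engineer would, in place of code of your own. Each camera call takes 0.05 s, during which the arm holds its last target. There are 200 camera calls.

## Working session

There is one attempt and no reset: what is moved stays moved. The work goes in short steps, Python scripts to look and compute and a tool call to move; the robot and the scene stay as the last step left them, time stands still between calls to the robot, and variables do not carry over. Pictures are saved under pics/ and viewed, about 8 in all and at most 12, crops included, and the job is handed in when it is done.

Besides the shell and the picture viewer there is one more tool, called after ">>>" as name([rows], argument=value, ...), one row to a line, values as JSON. play_rows: Moves the arm, as the interface text tells. Its arguments: {"type":"object","properties":{"motion":{"type":"array","items":{"type":"object","properties":{"fingers":{"type":"number"},"translation":{"type":"array","items":{"type":"number"}},"roll":{"type":"number"}}}}},"required":["motion"]}

```bash
mkdir -p pics; cat > h.py <<'E'
import numpy as np, cv2
from workcell import bot
def snap(n,f):
    c=bot.camera(n); cv2.imwrite(f'pics/{f}.png',c['pixels'][:,:,::-1]); np.savez(f'pics/{f}.npz',K=c['intrinsics'],T=c['world_to_cam']); return c
def load(f):
    d=np.load(f'pics/{f}.npz'); return d['K'],d['T']
def ray(f,u,v):
    K,T=load(f); R=T[:3,:3]; o=-R.T@T[:3,3]; d=R.T@np.linalg.inv(K)@[u,v,1]; return o,d
def atz(f,u,v,z):
    o,d=ray(f,u,v); return o+d*(z-o[2])/d[2]
def tri(a,b):
    (o,d),(p,e)=ray(*a),ray(*b); s=np.linalg.lstsq(np.c_[d,-e],p-o,rcond=None)[0]
    A,B=o+d*s[0],p+e*s[1]; return (A+B)/2,np.linalg.norm(A-B)
def proj(f,P):
    K,T=load(f); q=K@(T[:3,:3]@np.array(P)+T[:3,3]); return q[:2]/q[2]
def crop(f,x,y,w,h,s,o):
    im=cv2.imread(f'pics/{f}.png')[y:y+h,x:x+w]; cv2.imwrite(f'pics/{o}.png',cv2.resize(im,None,fx=s,fy=s,interpolation=cv2.INTER_CUBIC))
E
python3 - <<'E'
from h import *
for n in('top','side'):
    c=snap(n,n+'0'); T=c['world_to_cam']; print(n,-T[:3,:3].T@T[:3,3], c['intrinsics'][0])
a=cv2.imread('pics/top0.png');b=cv2.imread('pics/side0.png')
cv2.imwrite('pics/t0.png',cv2.resize(a,(800,600)));cv2.imwrite('pics/s0.png',cv2.resize(b,(800,600)))
print(bot.get_obs())
E
```

```text
top [ 3.95185631e-01 -9.29757564e-04  1.21545695e+00] [385.48768153   0.         250.48197119]
side [0.00596159 0.63492849 1.08014621] [482.4457186    0.         254.15938157]
{'clock': 0.1, 'joint_pos': array([-1.13700773e+00,  2.41327905e-01,  3.87158001e-03,  1.33522431e+00,
       -1.31777217e-05,  1.57080586e+00]), 'joint_vel': array([ 0.0025415 , -0.00112753,  0.00207602, -0.00108695, -0.00040542,
       -0.0003158 ]), 'tau': array([-6.76268646e-04, -3.73138583e+01,  2.53010148e+01,  1.08737583e-02,
        2.69916463e-06,  2.45754717e-05]), 'eef_pos': array([ 0.2099241 , -0.4531989 ,  0.24451165]), 'tool_rot': array([ 8.42704459e-01, -5.38375620e-01, -7.97509264e-04, -5.01672574e-04]), 'ft_force': array([ 0.0621909 , -0.28471195, -0.63053361]), 'ft_torque': array([-0.00649681, -0.0545289 , -0.01573511]), 'grip_width': 0.0855830400881657}
```

View pics/t0.png

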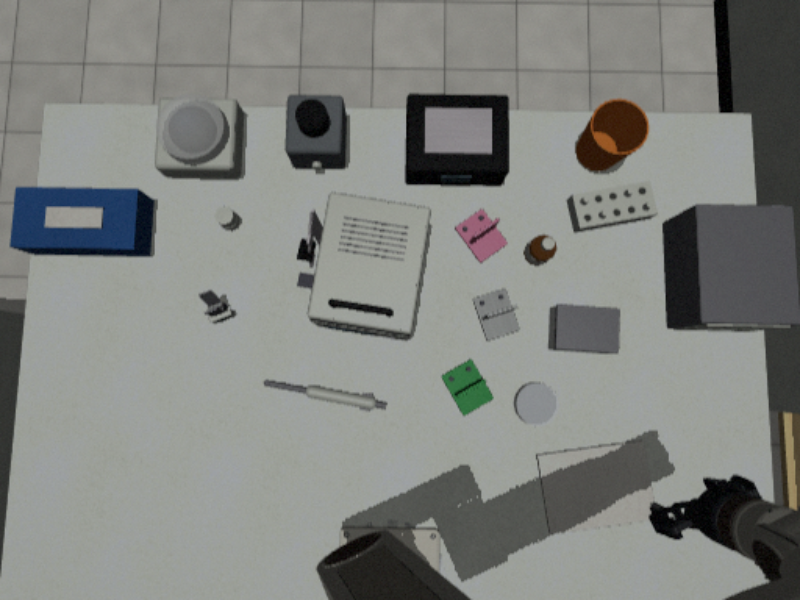

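View pics/s0.png

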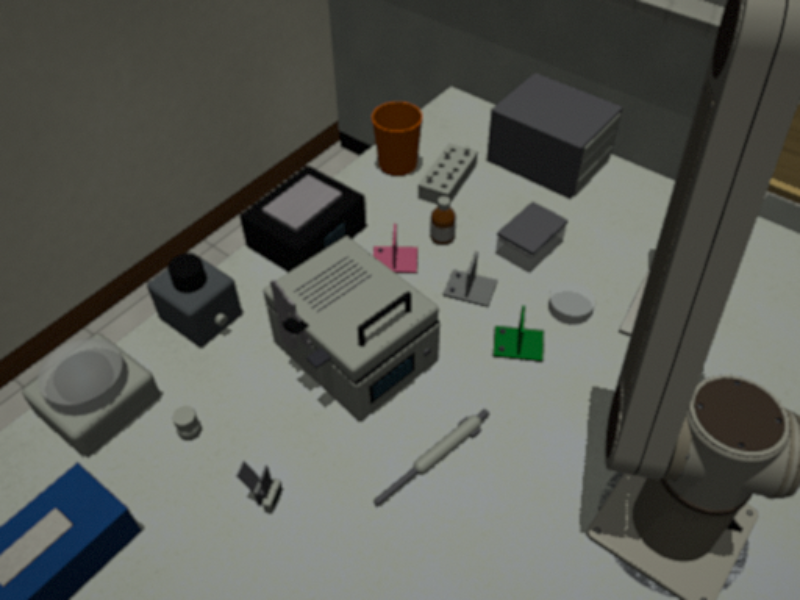

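Top view: logger at about (217,306), grey bracket (497,314), handle (330,302)–(392,313), marker on the left side (308,250). Side view: logger (260,485), bracket (470,280). Enlarged crops are next.

```bash
cat > mk.py <<'E'
from h import *
def cr(f,x,y,w,h,s):
    im=cv2.imread(f'pics/{f}.png')[y:y+h,x:x+w]; return cv2.resize(im,None,fx=s,fy=s,interpolation=cv2.INTER_CUBIC)
E
python3 - <<'E'
from mk import *
# each tile 400x300
r1=np.hstack([cr('top0',120,178,40,30,10),cr('top0',294,178,48,36,400/48)])
r2=np.hstack([cr('side0',144,286,52,39,400/52),cr('side0',276,152,52,39,400/52)])
cv2.imwrite('pics/m1.png',np.vstack([r1,r2]))
r1=np.hstack([cr('top0',180,118,100,75,4),cr('side0',164,144,120,90,400/120)])
cv2.imwrite('pics/m2.png',cv2.resize(r1,(800,300)))
E
```

```text
(no output)
```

View pics/m1.png

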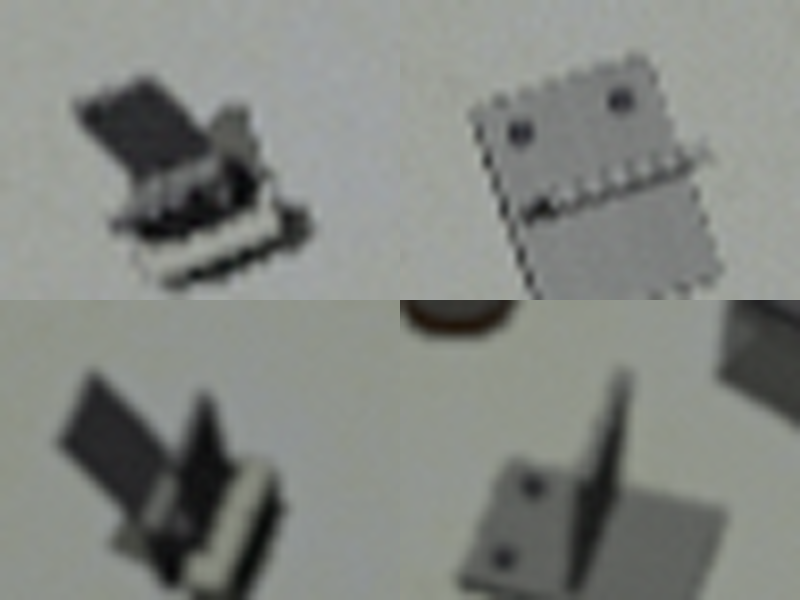

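View pics/m2.png

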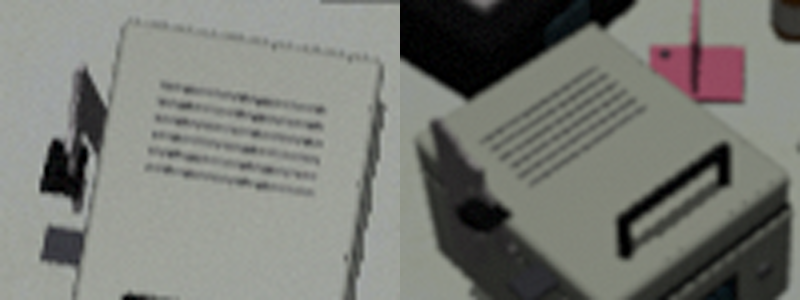

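Logger crop: tall sprung tail corners at (75,100) and (155,78), leaning up-left away from the white case. Bracket plate's top edge runs about (550,207)–(708,152). Marker block sits at about (65,165) top and (483,215) side. Now triangulating and checking against the given sizes.

```bash
cat > fit.py <<'E'
from h import *
from scipy.optimize import least_squares
def T(x,y): return ('top0',120+x/10,178+y/10)
def S(x,y): return ('side0',144+x/7.692,286+(y-300)/7.692)
def BT(x,y): return ('top0',294+(x-400)/8.333,178+y/8.333)
def BS(x,y): return ('side0',276+(x-400)/7.692,152+(y-300)/7.692)
def CT(x,y): return ('top0',180+x/4,118+y/4)
def CS(x,y): return ('side0',164+(x-400)/3.333,144+y/3.333)
def H(x,y): return ('top0',x/1.5625,y/1.5625)
def fit(model,x0):
    f=lambda p: np.concatenate([proj(o[0],[p[0]+np.cos(p[2])*m[0]-np.sin(p[2])*m[1],p[1]+np.sin(p[2])*m[0]+np.cos(p[2])*m[1],m[2]])-o[1:] for m,o in model])
    r=least_squares(f,x0,loss='soft_l1'); print(r.x,np.degrees(r.x[2]),'res px',np.round(r.fun.reshape(-1,2),1).tolist()); return r.x
E
python3 - <<'E'
from fit import *
np.set_printoptions(precision=4,suppress=True)
for n,a,b in [('tailA',T(75,100),S(57,440)),('tailB',T(155,78),S(92,370)),('hL',H(330,302),CS(620,222)),('hR',H(392,313),CS(727,150)),
 ('edgeR',BT(708,153),BS(622,372)),('marker',CT(65,165),CS(483,215)),('lidRL',CT(125,20),CS(420,135)),('lidRR',CT(382,62),CS(597,27))]:
    print(n,*tri(a,b))
l=fit([((.03,.013,.088),T(75,100)),((.03,-.013,.088),T(155,78)),((.03,.013,.088),S(57,440)),((.03,-.013,.088),S(92,370))],[.44,.3,.4])
fit([((.03,.013,.088),T(75,100)),((.03,-.013,.088),T(155,78)),((.03,.013,.088),S(57,440)),((.03,-.013,.088),S(92,370)),((-.021,.023,.036),T(130,250)),((-.021,.023,.036),S(188,580)),((-.021,-.023,.036),S(278,470))],l)
fit([((0,.03,.075),BT(550,207)),((0,-.03,.075),BT(708,153)),((0,-.03,.075),BS(622,372)),((.045,.035,.008),BT(472,115)),((.045,-.035,.008),BT(643,55)),((-.045,-.035,.008),BT(722,275)),((.045,-.035,.008),BS(515,462)),((.045,.035,.008),BS(462,580)),((-.045,-.035,.008),BS(727,510))],[.4,-.15,.3])
fit([((-.085,.05,.185),H(330,302)),((-.085,-.05,.185),H(392,313)),((-.085,.05,.185),CS(625,225)),((-.085,-.05,.185),CS(727,155)),((.12,.095,.147),CT(125,20)),((.12,-.095,.147),CT(382,62))],[.5,.05,-.2])
E
```

```text
tailA [0.5321 0.3682 0.0829] 0.00016801411825510752
tailB [0.5397 0.3451 0.0835] 0.0015635587672888159
hL [0.5092 0.1086 0.1878] 0.00042285573468457964
hR [0.4935 0.0024 0.1816] 0.0024736568673440072
edgeR [ 0.5193 -0.2353  0.0748] 0.00212894107880581
marker [0.6046 0.1544 0.1684] 0.001210621413634918
lidRL [0.7123 0.1171 0.1509] 0.004048291861415718
lidRR [ 0.6876 -0.0659  0.1426] 0.00284529032838126
[0.5062 0.3468 0.3446] 19.74681271918915 res px [[-0.9, 0.5], [-0.5, -0.1], [-0.1, -0.3], [0.4, -0.8]]
[0.5081 0.348  0.2914] 16.694729963524985 res px [[-0.8, -0.6], [-0.2, -0.7], [-1.0, -1.1], [0.1, -1.4], [-0.2, 3.3], [2.8, 2.5], [0.3, -0.0]]
[ 0.5084 -0.2075  0.3457] 19.804629498603475 res px [[-0.0, -0.1], [-0.0, -0.1], [0.6, -0.0], [-0.4, -0.1], [-0.0, -0.0], [0.4, 0.5], [-0.8, -0.6], [-0.3, 0.3], [0.3, -0.1]]
[ 0.5832  0.0446 -0.1513] -8.671303427285736 res px [[0.7, 1.0], [-2.3, 0.1], [-0.1, -0.1], [-0.3, -0.7], [-0.6, -0.3], [0.9, 0.1]]
```

Sizes agree (tail tops z≈83–88, handle z≈185, edge z≈75, bracket residuals < 1 px). Bracket at (0.508,-0.2075), yaw 19.8°; logger at about (0.507,0.347), yaw about 19°; cycler at (0.583,0.045), yaw -8.7°.

```bash
cat > go.py <<'E'
import sys
from h import *
from scipy.spatial.transform import Rotation as Ro
def go(*targets):
    o=bot.get_obs(); R=Ro.from_quat(o['tool_rot']).as_matrix(); h=np.degrees(np.arctan2(R[1,0],R[0,0]))
    print('t',round(o['clock'],2),'pos',o['eef_pos'].round(4),'head',round(h,2),'F',o['ft_force'].round(1),'w',round(o['grip_width'],4))
    for x,y,z,hd in targets:
        print((x,y,z,hd),'-> cm',((R.T@(np.array([x,y,z])-o['eef_pos']))*100).round(2).tolist(),'roll',round(-(((hd-h)+180)%360-180),2))
E
python3 -c "
from go import *
go((.3,-.2,.30,-20),(.40,.1,.30,10),(.514,.3495,.25,19.5),(.514,.3495,.15,19.5))"
```

```text
t 0.1 pos [ 0.2099 -0.4532  0.2445] head -65.15 F [ 0.1 -0.3 -0.6] w 0.0856
(0.3, -0.2, 0.3, -20) -> cm [-19.2, -18.82, -5.51] roll -45.15
(0.4, 0.1, 0.3, 10) -> cm [-42.22, -40.5, -5.47] roll -75.15
(0.514, 0.3495, 0.25, 19.5) -> cm [-60.06, -61.33, -0.44] roll -84.65
(0.514, 0.3495, 0.15, 19.5) -> cm [-60.04, -61.33, 9.56] roll -84.65
```

>>> play_rows([
  {"fingers": -1, "translation": [-3, -3, -2], "roll": -7},
  {"fingers": -1, "translation": [-6, -6, -4], "roll": -14},
  {"fingers": -1, "translation": [-9, -9, -5.5], "roll": -21},
  {"fingers": -1, "translation": [-12, -12, -5.5], "roll": -28},
  {"fingers": -1, "translation": [-15, -15, -5.5], "roll": -35},
  {"fingers": -1, "translation": [-18, -18, -5.5], "roll": -42},
  {"fingers": -1, "translation": [-21, -21, -5.5], "roll": -49},
  {"fingers": -1, "translation": [-24, -24, -5.5], "roll": -56},
  {"fingers": -1, "translation": [-27, -27, -5.5], "roll": -63},
  {"fingers": -1, "translation": [-30, -30, -5.5], "roll": -70},
  {"fingers": -1, "translation": [-33, -33, -5.5], "roll": -77},
  {"fingers": -1, "translation": [-36, -36, -5.5], "roll": -84.6},
  {"fingers": -1, "translation": [-39, -39, -5.5], "roll": -84.6},
  {"fingers": -1, "translation": [-42, -42, -5.5], "roll": -84.6},
  {"fingers": -1, "translation": [-45, -45, -5.5], "roll": -84.6},
  {"fingers": -1, "translation": [-48, -48, -5], "roll": -84.6},
  {"fingers": -1, "translation": [-51, -51, -4], "roll": -84.6},
  {"fingers": -1, "translation": [-54, -54, -3], "roll": -84.6},
  {"fingers": -1, "translation": [-57, -57, -1.5], "roll": -84.6},
  {"fingers": -1, "translation": [-59, -60, 0], "roll": -84.6},
])

```text
clock: 1.77
eef_pos: [0.4953, 0.3137, 0.2542]
tool_rot: [0.986, 0.17, 0.0, -0.0]
ft_force: [0.5, -0.4, 0.4]
grip_width: 0.0853
```

```bash
python3 -c "
from go import *
go((.514,.3495,.13,19.5),(.514,.3495,.067,19.5))"
```

```text
t 1.77 pos [0.4953 0.3137 0.2542] head 19.54 F [ 0.5 -0.4  0.4] w 0.0853
(0.514, 0.3495, 0.13, 19.5) -> cm [2.96, -2.74, 12.43] roll 0.04
(0.514, 0.3495, 0.067, 19.5) -> cm [2.95, -2.74, 18.73] roll 0.04
```

>>> play_rows([
  {"fingers": -1, "translation": [1, -1.3, 3], "roll": 0},
  {"fingers": -1, "translation": [1, -1.3, 6], "roll": 0},
  {"fingers": -1, "translation": [1, -1.3, 9], "roll": 0},
  {"fingers": -1, "translation": [1, -1.3, 11], "roll": 0},
  {"fingers": -1, "translation": [1, -1.3, 11.5], "roll": 0},
  {"fingers": -1, "translation": [1, -1.3, 11.5], "roll": 0},
  {"fingers": -1, "translation": [1, -1.3, 11.5], "roll": 0},
])

```text
clock: 2.35
eef_pos: [0.5008, 0.3269, 0.1403]
tool_rot: [0.986, 0.169, 0.0, -0.0]
ft_force: [1.1, 0.4, 0.7]
grip_width: 0.0854
```

```bash
python3 - <<'E'
from go import *
go((.514,.3495,.13,19.5),(.514,.3495,.067,19.5))
from mk import *
snap('top','top1');snap('side','side1')
cv2.imwrite('pics/m3.png',np.hstack([cr('top1',110,158,60,60,6.5),cr('side1',120,240,90,90,390/90)]))
E
```

```text
t 2.35 pos [0.5008 0.3269 0.1403] head 19.45 F [1.1 0.4 0.7] w 0.0854
(0.514, 0.3495, 0.13, 19.5) -> cm [2.0, -1.69, 1.03] roll -0.05
(0.514, 0.3495, 0.067, 19.5) -> cm [1.99, -1.69, 7.33] roll -0.05
```

View pics/m3.png

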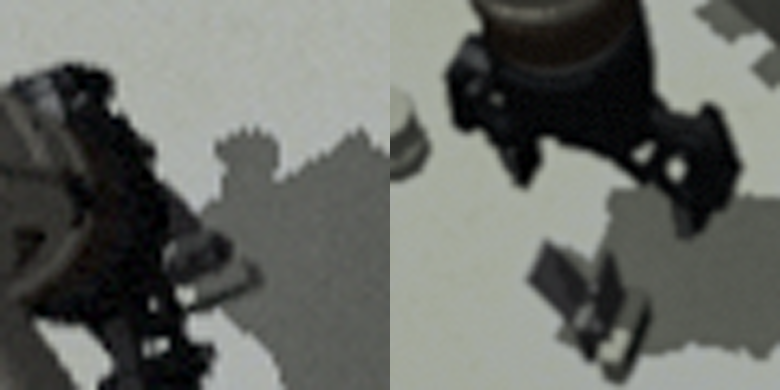

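The gripper hangs just short of the logger, and the motion tracks the commands exactly. I'll shift over, descend and close.

>>> play_rows([
  {"fingers": -1, "translation": [1, -1, 0], "roll": 0},
  {"fingers": -1, "translation": [2, -1.7, 0], "roll": 0},
  {"fingers": -1, "translation": [2, -1.7, 0], "roll": 0},
  {"fingers": -1, "translation": [2, -1.7, 2], "roll": 0},
  {"fingers": -1, "translation": [2, -1.7, 4], "roll": 0},
  {"fingers": -1, "translation": [2, -1.7, 6], "roll": 0},
  {"fingers": -1, "translation": [2, -1.7, 7.3], "roll": 0},
  {"fingers": -1, "translation": [2, -1.7, 7.3], "roll": 0},
  {"fingers": -0.3, "translation": [2, -1.7, 7.3], "roll": 0},
  {"fingers": 0, "translation": [2, -1.7, 7.3], "roll": 0},
  {"fingers": 0.2, "translation": [2, -1.7, 7.3], "roll": 0},
  {"fingers": 0.4, "translation": [2, -1.7, 7.3], "roll": 0},
  {"fingers": 0.6, "translation": [2, -1.7, 7.3], "roll": 0},
  {"fingers": 1, "translation": [2, -1.7, 7.3], "roll": 0},
  {"fingers": 1, "translation": [2, -1.7, 7.3], "roll": 0},
  {"fingers": 1, "translation": [2, -1.7, 7.3], "roll": 0},
  {"fingers": 1, "translation": [2, -1.7, 7.3], "roll": 0},
  {"fingers": 1, "translation": [2, -1.7, 7.3], "roll": 0},
])

```text
clock: 3.95
eef_pos: [0.5149, 0.3505, 0.07]
tool_rot: [0.986, 0.169, 0.002, -0.001]
ft_force: [-2.3, -0.7, 9.6]
grip_width: 0.0224
```

>>> play_rows([
  {"fingers": 1, "translation": [0, 0, -1], "roll": 0},
  {"fingers": 1, "translation": [0, 0, -2.5], "roll": 0},
  {"fingers": 1, "translation": [0, 0, -5], "roll": 0},
  {"fingers": 1, "translation": [0, 0, -8], "roll": 0},
  {"fingers": 1, "translation": [0, 0, -11], "roll": 0},
  {"fingers": 1, "translation": [0, 0, -14], "roll": 0},
  {"fingers": 1, "translation": [0, 0, -17], "roll": 0},
  {"fingers": 1, "translation": [0, 0, -19.5], "roll": 0},
  {"fingers": 1, "translation": [0, 0, -20], "roll": 0},
  {"fingers": 1, "translation": [0, 0, -20], "roll": 0},
])

```text
clock: 4.78
eef_pos: [0.5146, 0.3501, 0.2698]
tool_rot: [0.986, 0.169, 0.003, -0.001]
ft_force: [0.6, 0.4, -0.8]
grip_width: 0.0222
```

```bash
python3 - <<'E'
from go import *
go((.36,.10,.27,19.8),(.38,-.08,.27,19.8),(.5055,-.2085,.25,19.8))
snap('side','side2'); snap('top','top2')
p=proj('side2',[.5149,.3505,.23]); print(p)
from mk import *
x,y=int(p[0])-40,int(p[1])-40
cv2.imwrite('pics/m4.png',cr('side2',max(x,0),max(y,0),80,80,6))
E
```

```text
t 4.78 pos [0.5146 0.3501 0.2698] head 19.46 F [ 0.6  0.4 -0.8] w 0.0222
(0.36, 0.1, 0.27, 19.8) -> cm [-22.91, 18.44, -0.18] roll -0.34
(0.38, -0.08, 0.27, 19.8) -> cm [-27.02, 36.07, -0.23] roll -0.34
(0.5055, -0.2085, 0.25, 19.8) -> cm [-19.48, 52.37, 1.79] roll -0.34
[151.21477486 268.18781516]
```

View pics/m4.png

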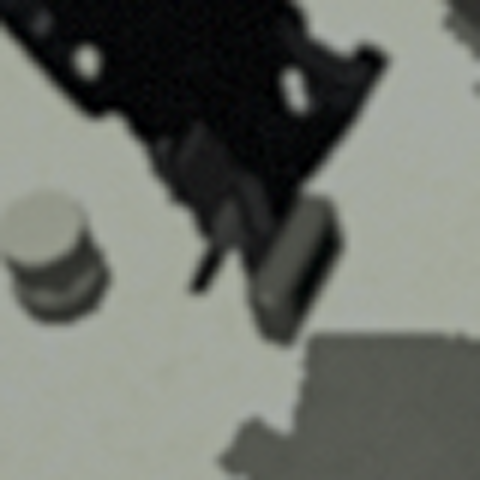

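The logger hangs upright with its jaws open in the closed fingers. Next I'll go around the front of the cycler.

>>> play_rows([
  {"fingers": 1, "translation": [-3, 2.5, 0], "roll": 0},
  {"fingers": 1, "translation": [-6, 5, 0], "roll": 0},
  {"fingers": 1, "translation": [-9, 7.5, 0], "roll": 0},
  {"fingers": 1, "translation": [-12, 10, 0], "roll": 0},
  {"fingers": 1, "translation": [-15, 12.5, 0], "roll": 0},
  {"fingers": 1, "translation": [-18, 15, 0], "roll": 0},
  {"fingers": 1, "translation": [-21, 17.5, 0], "roll": 0},
  {"fingers": 1, "translation": [-23, 20.5, 0], "roll": -0.3},
  {"fingers": 1, "translation": [-24, 24, 0], "roll": -0.3},
  {"fingers": 1, "translation": [-25, 27.5, 0], "roll": -0.3},
  {"fingers": 1, "translation": [-26, 31, 0], "roll": -0.3},
  {"fingers": 1, "translation": [-26.5, 34.5, 0], "roll": -0.3},
  {"fingers": 1, "translation": [-26, 38, 0], "roll": -0.3},
  {"fingers": 1, "translation": [-24.5, 41, 0], "roll": -0.3},
  {"fingers": 1, "translation": [-23, 44, 0], "roll": -0.3},
  {"fingers": 1, "translation": [-21.5, 47, 0], "roll": -0.3},
  {"fingers": 1, "translation": [-20.5, 50, 1], "roll": -0.3},
  {"fingers": 1, "translation": [-19.5, 52.4, 3], "roll": -0.3},
  {"fingers": 1, "translation": [-19.5, 52.4, 5], "roll": -0.3},
  {"fingers": 1, "translation": [-19.5, 52.4, 6], "roll": -0.3},
])

```text
clock: 6.55
eef_pos: [0.5022, -0.2096, 0.2009]
tool_rot: [0.985, 0.171, -0.004, -0.003]
ft_force: [0.5, 0.7, -1.7]
grip_width: 0.0225
```

>>> play_rows([
  {"fingers": 1, "translation": [0, 0, 2], "roll": 0},
  {"fingers": 1, "translation": [0, 0, 4], "roll": 0},
  {"fingers": 1, "translation": [0, 0, 4.2], "roll": 0},
  {"fingers": 1, "translation": [0, 0, 4.2], "roll": 0},
  {"fingers": 1, "translation": [0, 0, 4.2], "roll": 0},
])

```text
clock: 6.97
eef_pos: [0.504, -0.2091, 0.165]
tool_rot: [0.985, 0.172, -0.0, -0.0]
ft_force: [0.2, -0.6, -0.6]
grip_width: 0.0225
```

```bash
python3 - <<'E'
from go import *
go((.5055,-.2085,.145,19.8),(.5055,-.2085,.120,19.8))
snap('side','side3'); snap('top','top3')
from mk import *
cv2.imwrite('pics/m5.png',np.hstack([cr('side3',272,140,66,66,6),cr('top3',285,165,66,66,6)]))
E
```

```text
t 6.97 pos [ 0.504  -0.2091  0.165 ] head 19.78 F [ 0.2 -0.6 -0.6] w 0.0225
(0.5055, -0.2085, 0.145, 19.8) -> cm [0.16, -0.01, 2.0] roll -0.02
(0.5055, -0.2085, 0.12, 19.8) -> cm [0.17, -0.01, 4.5] roll -0.02
```

View pics/m5.png

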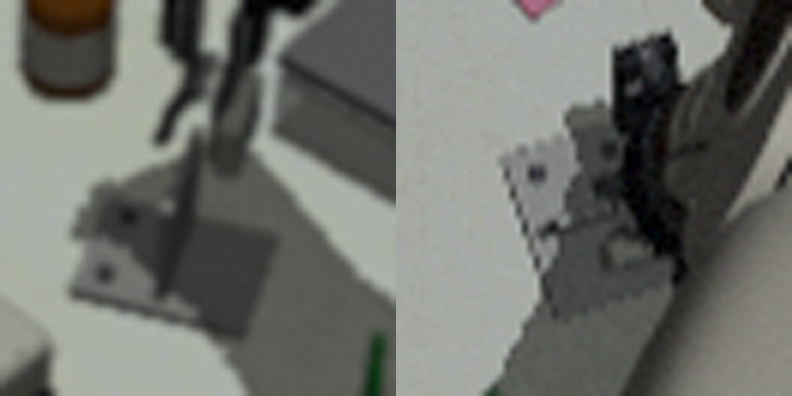

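Side view: plate top (≈(198,132)) lies between the sprung jaw tip (160,140) and the rigid jaw with its case (≈(215,170)). Lowering with a 1.6 mm correction, in steps while watching the force.

>>> play_rows([
  {"fingers": 1, "translation": [0.15, 0, 0], "roll": 0},
  {"fingers": 1, "translation": [0.15, 0, 0.5], "roll": 0},
  {"fingers": 1, "translation": [0.15, 0, 1], "roll": 0},
  {"fingers": 1, "translation": [0.15, 0, 1.5], "roll": 0},
  {"fingers": 1, "translation": [0.15, 0, 2], "roll": 0},
  {"fingers": 1, "translation": [0.15, 0, 2.4], "roll": 0},
  {"fingers": 1, "translation": [0.15, 0, 2.8], "roll": 0},
  {"fingers": 1, "translation": [0.15, 0, 3.1], "roll": 0},
  {"fingers": 1, "translation": [0.15, 0, 3.1], "roll": 0},
])

```text
clock: 7.82
eef_pos: [0.5051, -0.2089, 0.1326]
tool_rot: [0.985, 0.172, -0.001, -0.0]
ft_force: [0.1, 1.1, -1.3]
grip_width: 0.0223
```

```bash
python3 - <<'E'
from go import *
go((.5055,-.2085,.12,19.8))
snap('side','side4')
from mk import *
cv2.imwrite('pics/m6.png',cr('side4',272,140,66,66,6))
E
```

```text
t 7.82 pos [ 0.5051 -0.2089  0.1326] head 19.75 F [ 0.1  1.1 -1.3] w 0.0223
(0.5055, -0.2085, 0.12, 19.8) -> cm [0.05, -0.02, 1.26] roll -0.05
```

View pics/m6.png

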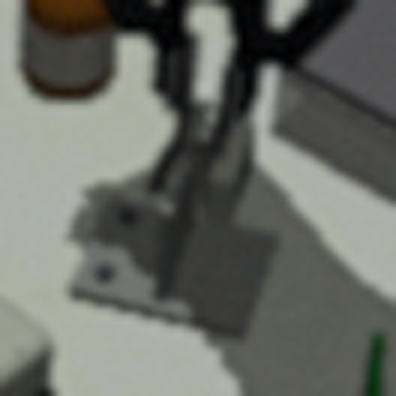

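The plate is inside the mouth, between the sprung jaw (158,185) and the rigid jaw (225,210), with no contact force. Lower the rest and release.

>>> play_rows([
  {"fingers": 1, "translation": [0, 0, 0.4], "roll": 0},
  {"fingers": 1, "translation": [0, 0, 0.8], "roll": 0},
  {"fingers": 1, "translation": [0, 0, 1.2], "roll": 0},
  {"fingers": 1, "translation": [0, 0, 1.2], "roll": 0},
  {"fingers": 1, "translation": [0, 0, 1.2], "roll": 0},
])

```text
clock: 8.28
eef_pos: [0.5058, -0.2089, 0.1214]
tool_rot: [0.985, 0.172, 0.0, -0.0]
ft_force: [0.2, -0.7, -1.2]
grip_width: 0.0224
```

>>> play_rows([
  {"fingers": 0.4, "translation": [0, 0, 0], "roll": 0},
  {"fingers": 0.3, "translation": [0, 0, 0], "roll": 0},
  {"fingers": 0.2, "translation": [0, 0, 0], "roll": 0},
  {"fingers": 0.1, "translation": [0, 0, 0], "roll": 0},
  {"fingers": 0, "translation": [0, 0, 0], "roll": 0},
  {"fingers": -0.2, "translation": [0, 0, 0], "roll": 0},
  {"fingers": -0.4, "translation": [0, 0, 0], "roll": 0},
  {"fingers": -0.7, "translation": [0, 0, 0], "roll": 0},
  {"fingers": -1, "translation": [0, 0, 0], "roll": 0},
  {"fingers": -1, "translation": [0, 0, 0], "roll": 0},
  {"fingers": -1, "translation": [0, 0, 0], "roll": 0},
  {"fingers": -1, "translation": [0.6, 0, 0], "roll": 0},
  {"fingers": -1, "translation": [0.6, 0, -2], "roll": 0},
  {"fingers": -1, "translation": [0.6, 0, -5], "roll": 0},
  {"fingers": -1, "translation": [0.6, 0, -8], "roll": 0},
  {"fingers": -1, "translation": [0.6, 0, -11], "roll": 0},
  {"fingers": -1, "translation": [0.6, 0, -14], "roll": 0},
  {"fingers": -1, "translation": [0.6, 0, -17], "roll": 0},
  {"fingers": -1, "translation": [0.6, 0, -17], "roll": 0},
])

```text
clock: 9.87
eef_pos: [0.5142, -0.2079, 0.2987]
tool_rot: [0.985, 0.172, 0.005, 0.003]
ft_force: [-0.7, 0.2, 1.4]
grip_width: 0.0856
```

```bash
python3 - <<'E'
from go import *
y=np.radians(-8.67);c,s=np.cos(y),np.sin(y)
hx,hy=.5832-.085*c,.0446-.085*s
print(hx,hy)
go((hx,hy,.29,-8.67))
snap('side','side5');snap('top','top5')
from mk import *
cv2.imwrite('pics/m7.png',np.hstack([cr('side5',272,130,66,66,6),cr('top5',285,165,66,66,6)]))
E
```

```text
0.49917129914079716 0.057413174154541176
t 9.87 pos [ 0.5142 -0.2079  0.2987] head 19.77 F [-0.7  0.2  1.4] w 0.0856
(np.float64(0.49917129914079716), np.float64(0.057413174154541176), 0.29, -8.67) -> cm [7.55, -25.48, 0.73] roll 28.44
```

View pics/m7.png

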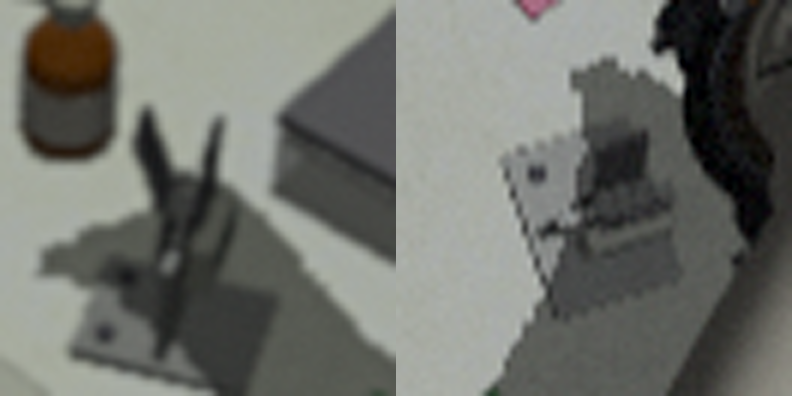

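The logger is clipped on the plate, upright, and free of the fingers (tails at (148,115)/(215,125) apart, jaw shut on the plate). Now to the handle.

>>> play_rows([
  {"fingers": -1, "translation": [1, -3, 0], "roll": 5},
  {"fingers": -1, "translation": [2, -6, 0], "roll": 10},
  {"fingers": -1, "translation": [3, -9, 0], "roll": 15},
  {"fingers": -1, "translation": [4, -12, 0], "roll": 20},
  {"fingers": -1, "translation": [5, -15, 0], "roll": 25},
  {"fingers": -1, "translation": [6, -18, 0], "roll": 28.4},
  {"fingers": -1, "translation": [6.8, -21, 0], "roll": 28.4},
  {"fingers": -1, "translation": [7.5, -24, 0], "roll": 28.4},
  {"fingers": -1, "translation": [7.5, -25.5, 0.7], "roll": 28.4},
  {"fingers": -1, "translation": [7.5, -25.5, 2], "roll": 28.4},
  {"fingers": -1, "translation": [7.5, -25.5, 4], "roll": 28.4},
  {"fingers": -1, "translation": [7.5, -25.5, 5], "roll": 28.4},
  {"fingers": -1, "translation": [7.5, -25.5, 5], "roll": 28.4},
  {"fingers": -1, "translation": [7.5, -25.5, 5], "roll": 28.4},
])

```text
clock: 11.13
eef_pos: [0.4949, 0.0581, 0.2404]
tool_rot: [0.997, -0.076, -0.002, 0.0]
ft_force: [0.0, 0.1, -0.7]
grip_width: 0.085
```

```bash
python3 - <<'E'
from go import *
go((.500,.057,.18,-8.67))
E
```

```text
t 11.13 pos [0.4949 0.0581 0.2404] head -8.66 F [ 0.   0.1 -0.7] w 0.085
(0.5, 0.057, 0.18, -8.67) -> cm [0.54, 0.03, 6.03] roll 0.01
```

>>> play_rows([
  {"fingers": -1, "translation": [0.5, 0, 0], "roll": 0},
  {"fingers": -1, "translation": [0.5, 0, 2], "roll": 0},
  {"fingers": -1, "translation": [0.5, 0, 4], "roll": 0},
  {"fingers": -1, "translation": [0.5, 0, 5.5], "roll": 0},
  {"fingers": -1, "translation": [0.5, 0, 6], "roll": 0},
  {"fingers": -1, "translation": [0.5, 0, 6], "roll": 0},
  {"fingers": -0.2, "translation": [0.5, 0, 6], "roll": 0},
  {"fingers": 0, "translation": [0.5, 0, 6], "roll": 0},
  {"fingers": 0.3, "translation": [0.5, 0, 6], "roll": 0},
  {"fingers": 0.5, "translation": [0.5, 0, 6], "roll": 0},
  {"fingers": 0.7, "translation": [0.5, 0, 6], "roll": 0},
  {"fingers": 1, "translation": [0.5, 0, 6], "roll": 0},
  {"fingers": 1, "translation": [0.5, 0, 6], "roll": 0},
  {"fingers": 1, "translation": [0.5, 0, 6], "roll": 0},
  {"fingers": 1, "translation": [0.5, 0, 6], "roll": 0},
])

```text
clock: 12.38
eef_pos: [0.5045, 0.0571, 0.1826]
tool_rot: [0.997, -0.076, 0.004, 0.0]
ft_force: [8.0, -2.3, -3.7]
grip_width: 0.0095
```

```bash
python3 - <<'E'
from go import *
go((.500,.057,.18,-8.67))
# marker angle from block position estimates
y=np.radians(-8.67);c,s=np.cos(y),np.sin(y)
for p in ([.6046,.1544,.1684],):
    d=np.array(p)-[.5832,.0446,0]; lx=c*d[0]+s*d[1]; ly=-s*d[0]+c*d[1]; print('local',lx,ly,p[2]); v=np.array([lx-.105,p[2]-.112]); print('r',np.hypot(*v),'ang',np.arctan2(v[1],-v[0])-np.arctan2(.0175,.138))
for th in np.arange(0,.75,.05):
    dx=-.19*np.cos(th)+.073*np.sin(th)+.19; dz=.19*np.sin(th)+.073*np.cos(th)-.073; print(round(th,2),(dx*100).round(2),(-dz*100).round(2))
E
```

```text
t 12.38 pos [0.5045 0.0571 0.1826] head -8.67 F [ 8.  -2.3 -3.7] w 0.0095
(0.5, 0.057, 0.18, -8.67) -> cm [-0.45, 0.08, 0.25] roll 0.0
local 0.00460385501433315 0.11177121507350182 0.1684
r 0.11515357540251643 ang 0.38569989352359557
0.0 0.0 -0.0
0.05 0.39 -0.94
0.1 0.82 -1.86
0.15 1.3 -2.76
0.2 1.83 -3.63
0.25 2.4 -4.47
0.3 3.01 -5.29
0.35 3.66 -6.07
0.4 4.34 -6.82
0.45 5.07 -7.54
0.5 5.83 -8.22
0.55 6.62 -8.85
0.6 7.44 -9.45
0.65 8.29 -10.01
0.7 9.17 -10.52
```

>>> play_rows([
  {"fingers": 1, "translation": [0.4, 0, 0], "roll": 0},
  {"fingers": 1, "translation": [0.6, 0, -0.5], "roll": 0},
  {"fingers": 1, "translation": [0.8, 0, -0.9], "roll": 0},
  {"fingers": 1, "translation": [1.2, 0, -1.9], "roll": 0},
  {"fingers": 1, "translation": [1.7, 0, -2.8], "roll": 0},
  {"fingers": 1, "translation": [2.2, 0, -3.6], "roll": 0},
  {"fingers": 1, "translation": [2.8, 0, -4.5], "roll": 0},
  {"fingers": 1, "translation": [3.4, 0, -5.3], "roll": 0},
  {"fingers": 1, "translation": [3.4, 0, -5.3], "roll": 0},
  {"fingers": 1, "translation": [3.4, 0, -5.3], "roll": 0},
  {"fingers": 1, "translation": [3.4, 0, -5.3], "roll": 0},
])

```text
clock: 13.3
eef_pos: [0.5316, 0.0531, 0.2336]
tool_rot: [0.997, -0.075, -0.003, -0.0]
ft_force: [-4.4, 2.4, -3.2]
grip_width: 0.0095
```

```bash
python3 - <<'E'
from go import *
go((.500,.057,.18,-8.67))
snap('side','side6');snap('top','top6')
from mk import *
cv2.imwrite('pics/m8.png',np.hstack([cr('side6',160,155,66,66,6),cr('top6',175,125,66,66,6)]))
E
```

```text
t 13.3 pos [0.5316 0.0531 0.2336] head -8.6 F [-4.4  2.4 -3.2] w 0.0095
(0.5, 0.057, 0.18, -8.67) -> cm [-3.15, 0.09, 5.38] roll 0.07
```

View pics/m8.png

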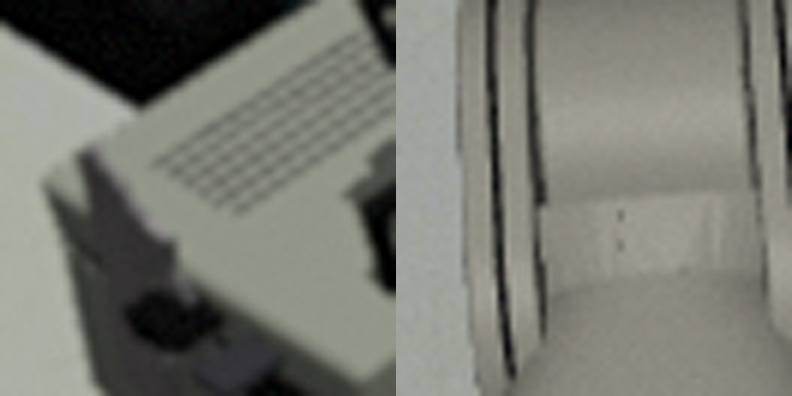

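Side view: the pointer (steel, ≈(235,362)) is still below the black marker (≈(170,315)); the arm blocks the top view. I'll overlay predicted marker-tip positions for several angles on the clear initial pictures.

```bash
cat > ov.py <<'E'
from fit import *
P0=np.array([.5855,.0446]);YW=np.radians(-8.67)
def loc(x,y,z): c,s=np.cos(YW),np.sin(YW); return [P0[0]+c*x-s*y,P0[1]+s*x+c*y,z]
def tip(th,r=.138,y=.108,h=.0175):
    x=-r*np.cos(th)+h*np.sin(th); z=r*np.sin(th)+h*np.cos(th); return loc(.105+x,y,.112+z)
def over(f,x0,y0,w,h,s,items):
    im=cv2.imread(f'pics/{f}.png')[y0:y0+h,x0:x0+w]; im=cv2.resize(im,None,fx=s,fy=s,interpolation=cv2.INTER_CUBIC)
    im=np.clip(im.astype(float)*1.7,0,255).astype(np.uint8)
    for P,col in items:
        u,v=proj(f,P); cv2.circle(im,(int((u-x0+.5)*s),int((v-y0+.5)*s)),2,col,-1)
    return im
E
python3 - <<'E'
from ov import *
R,G,B,Y=(0,0,255),(0,255,0),(255,0,0),(0,255,255)
it=[(tip(0,.14),G)]+[(tip(t),c) for t,c in((.3,R),(.4,Y),(.5,B),(.6,R),(.7,Y))]
a=over('top0',182,130,40,60,10,it)
b=over('side0',172,185,40,60,10,it)
it6=[(tip(.285,.14),G)]+it[1:]
cv2.imwrite('pics/m9.png',np.hstack([a,b])[:600,:800])
c=over('side6',172,185,40,60,10,it6); cv2.imwrite('pics/m9c.png',c)
cv2.imwrite('pics/m9.png',cv2.resize(np.hstack([a,b,c]),(800,400)))
E
```

```text
(no output)
```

View pics/m9.png

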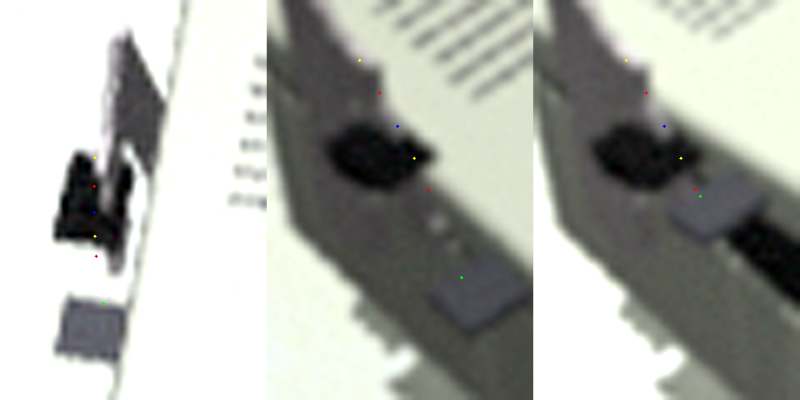

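Overlay: the pointer model matches (green dots lie on its rear edge in all three views). The marker's tooth tip at (433,155) falls at θ≈0.375–0.385. The lid is now at ≈0.285, so raise it by about 0.095.

>>> play_rows([
  {"fingers": 1, "translation": [0.3, 0, -0.4], "roll": 0},
  {"fingers": 1, "translation": [0.6, 0, -0.75], "roll": 0},
  {"fingers": 1, "translation": [0.9, 0, -1.1], "roll": 0},
  {"fingers": 1, "translation": [1.1, 0, -1.3], "roll": 0},
  {"fingers": 1, "translation": [1.25, 0, -1.5], "roll": 0},
  {"fingers": 1, "translation": [1.25, 0, -1.5], "roll": 0},
  {"fingers": 1, "translation": [1.25, 0, -1.5], "roll": 0},
  {"fingers": 1, "translation": [1.25, 0, -1.5], "roll": 0},
  {"fingers": 1, "translation": [1.25, 0, -1.5], "roll": 0},
  {"fingers": 1, "translation": [1.25, 0, -1.5], "roll": 0},
])

```text
clock: 14.23
eef_pos: [0.5434, 0.0514, 0.2485]
tool_rot: [0.997, -0.075, -0.004, -0.0]
ft_force: [-6.2, 2.8, -2.5]
grip_width: 0.0098
```

```bash
python3 - <<'E'
from ov import *
from go import *
go((.5045,.0571,.1826,-8.67))
p=bot.get_obs()['eef_pos']; d=np.linalg.norm(p-[.5045,.0571,.1826]); print('theta',2*np.arcsin(d/2/.2035))
snap('side','side7')
R,G,B,Y=(0,0,255),(0,255,0),(255,0,0),(0,255,255)
th=2*np.arcsin(d/2/.2035)
it=[(tip(th,.14,y),G) for y in(.096,.12)]+[(tip(.38,.138,y),R) for y in (.10,)]
a=over('side7',176,180,40,40,15,it)[:600]
it0=[(tip(0,.14,y),G) for y in(.096,.12)]+[(tip(t,.138,.10),R) for t in (.35,.45)]
b=over('side0',176,195,40,40,10,it0)
b=cv2.copyMakeBorder(b[:,50:250],0,200,0,0,cv2.BORDER_CONSTANT)
cv2.imwrite('pics/m10.png',np.hstack([a,b]))
E
```

```text
t 14.23 pos [0.5434 0.0514 0.2485] head -8.59 F [-6.2  2.8 -2.5] w 0.0098
(0.5045, 0.0571, 0.1826, -8.67) -> cm [-3.87, 0.02, 6.62] roll 0.08
theta 0.37933195916479817
```

View pics/m10.png

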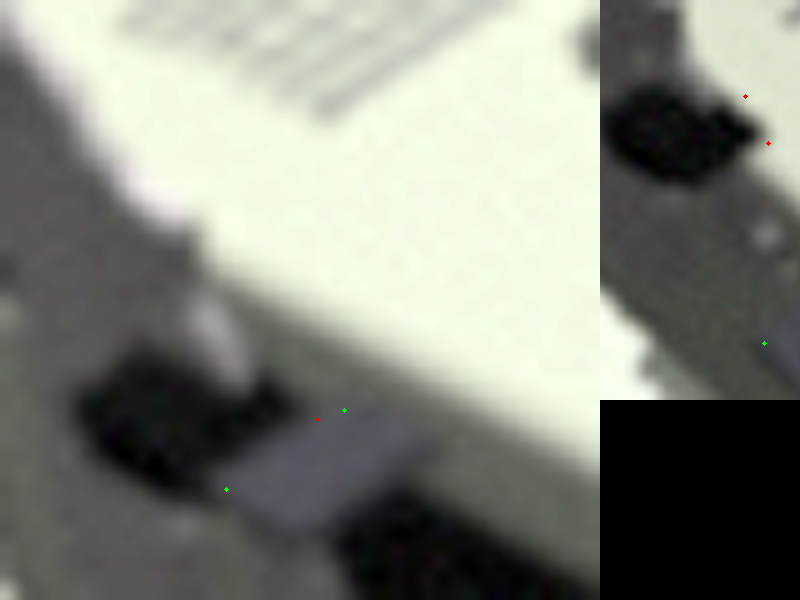

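The pointer's rear edge now sits against the marker's tooth (tip (292,405); edge (226,489)–(344,410)). That puts the pointer within about 0.02 rad of the mark, and TCP travel gives a lid angle of 0.379. Hold a moment, check stillness, the logger and the marker, and hand in.

>>> play_rows([
  {"fingers": 1, "translation": [0, 0, 0], "roll": 0},
  {"fingers": 1, "translation": [0, 0, 0], "roll": 0},
  {"fingers": 1, "translation": [0, 0, 0], "roll": 0},
  {"fingers": 1, "translation": [0, 0, 0], "roll": 0},
  {"fingers": 1, "translation": [0, 0, 0], "roll": 0},
  {"fingers": 1, "translation": [0, 0, 0], "roll": 0},
  {"fingers": 1, "translation": [0, 0, 0], "roll": 0},
  {"fingers": 1, "translation": [0, 0, 0], "roll": 0},
])

```text
clock: 14.95
eef_pos: [0.5434, 0.0514, 0.2485]
tool_rot: [0.997, -0.075, -0.004, -0.0]
ft_force: [-6.9, 2.4, -1.4]
grip_width: 0.0097
```

```bash
python3 - <<'E'
from go import *
go((.5045,.0571,.1826,-8.67)); snap('side','side8')
g=lambda f:cv2.imread(f'pics/{f}.png',0)
def shift(a,b,x,y,w,h):
    r=cv2.matchTemplate(g(b)[y-6:y+h+6,x-6:x+w+6],g(a)[y:y+h,x:x+w],cv2.TM_CCOEFF_NORMED); _,m,_,l=cv2.minMaxLoc(r); return m,(l[0]-6,l[1]-6)
print('logger',shift('side5','side8',290,143,30,30),'marker',shift('side0','side8',178,200,16,15))
a=bot.get_obs(); print(a['joint_vel'].round(3))
E
```

```text
t 14.95 pos [0.5434 0.0514 0.2485] head -8.59 F [-6.9  2.4 -1.4] w 0.0097
(0.5045, 0.0571, 0.1826, -8.67) -> cm [-3.88, 0.02, 6.62] roll 0.08
logger (0.8250935673713684, (0, 0)) marker (0.8547340035438538, (-1, 0))
[-0.     0.001  0.001 -0.001  0.003 -0.001]
```

```bash
python3 -c "
from workcell import bot
print(bot.job_done())"
```

```text
the job is handed in; nothing more can be done
None
```

I clipped the logger onto the grey bracket's plate and let it go. I then raised the lid by its handle to about 0.38 rad and handed the job in with the gripper still holding it. The hand-in reports no verdict, so these are my last checks:

- **Logger:** the picture after release shows it upright on the plate, about 25 mm over the edge, with the fingers clear. It appears to sit about 6 mm off the middle of the edge. Image matching found no shift at the end, though the match score was only 0.83.
- **Lid:** the handle's travel gives 0.379 rad, with joint speeds at about 0.003 rad/s or less and the gripper closed on the bar.
- **Force:** the wrist read about 7 N in total, mostly sideways. Only 1 to 3 N of that was vertical, less than the 6–10 N the task leads one to expect. I did not follow that up.
- **Mark:** my estimates of the marker's angle ran from 0.357 to 0.394 rad and did not fully agree. The pointer should be within about 0.02 rad of it, inside the 0.06 allowed. The top camera was blocked by the arm, so only the side view confirms it.
- **Marker:** matching gave a one-pixel shift, about 2 mm, with the lid changed around it. I take that as noise, since nothing touched the marker.
- **Bystanders:** none were touched on the paths I planned, but I did not measure them at the end.

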